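Clamp a chip cassette in the bonding press

ROBOT

A 6-joint arm with a two-finger parallel gripper is mounted at the origin on a cart in front of the work surface, level with it; the furniture and walls round the work are solid. World frame = base frame: x ahead of the robot, y to its left, z up, the work surface at z = 0. Lengths are in m, angles in rad, forces in N, time in s.
With the tool pointing down it reaches from about 0.325 to 0.775 m from the base axis. Payload 9.3 kg.
Tool frame: the origin (TCP) lies at the very end of the fingers, on their centre line; the grasp point (between the pads) lies robot.grasp_offset behind it (robot.grasp_offset is the distance from the TCP to the grasp point, in m); z points along the fingers, y is the line along which they close (so a half turn about z gives the same grasp; the last joint's range is limited). The gripper opens to 85 mm and grips with 20 to 120 N. Pads are 22 mm wide; open, the fingers measure 114 mm over their backs; the gripper's body (76 mm by 85 mm) begins 54 mm behind the grasp point. The pads swing forward as they close: fully open they stand 13 mm farther back than shut.
Start: joints at [-1.443, 0.259, 0.021, 1.334, 0, 1.418], TCP at [0.152, -0.528, 0.231] pointing down, gripper open.
Joint ranges: [-3.04, 3.04], [-0.91, 1.82], [-1.04, 1.36], [-1.92, 1.95], [-1.52, 1.45], [-3.14, 3.14]. Speed limits (rad/s): [2.22, 2.22, 2.79, 3.14, 3.14, 3.14].

INTERFACE

Orientations are given as [roll, pitch, yaw] about the fixed x, y, z axes, in that order (R = Rz(yaw) Ry(pitch) Rx(roll)).
In Python, from workcell import telemetry, vision, robot, models gives the robot as it stands.
- The arm moves only by the tool apply_moves, never from a script. Its argument "deltas" is a list of rows, each a list of 7 numbers: the shift along the tool's x, y, z in mm, then the turn, a rotation vector about the tool's x, y, z in degrees, then the closure, from -1 (fully open) to 1 (shut), so that 0 is half open. In form: [[dx, dy, dz, ax, ay, az, fingers], ...]. A call has 1 to 12 rows; each row is the pose to reach, as a shift and turn from the pose commanded when the call began, along the tool's axes at that moment; what a row does not reach only later rows make up. A row lasts 1/12 s, in which the tool goes at most 41.7 mm and 7.16 degrees, less where a joint would pass 70% of its speed; a pose out of reach is approached as far as the arm can. A call with a gripper value outside its range is refused whole. The fingers move at their own pace and stop on an object; the grip force is fixed at half the most. Time passes only in rows, so rows that repeat a pose let the fingers close. It gives the time, the measured TCP pose, the force, the opening and the grip force at its end, in the units of the state.
- telemetry.observe(): the state, without advancing time (a new reading comes with each control period).
- vision.snapshot(name): name is "side" or "top"; returns a dict with "pixels" (400x640x3 uint8, red, green, blue), "depth" (400x640 float32, m along the optical axis (not along the pixel's ray), 0 where there is no reading), "K" (3x3 intrinsics, pixels), "extrinsics" (4x4, takes a point from camera to world coordinates). Camera axes: x right, y down, z forward; pixel columns grow to the right and rows downward; lengths in m; the calibration is good to about 2 mm. A picture is of the moment at which its call begins.
- robot.finish_job(): hands the job in; it is judged then, once.
Trained networks look in a picture, given as the dict that the camera call returned (one of the last four; its "shot" number tells which), for a name from the list of things; names that differ only in an ending like _2 or _b are one class to them, and where a whole thing is asked for, a point or a joint stands for the part that bears it (a point fixed in the world has none). Each returns a list of dicts, best first, with "score" (0 to 1); they miss things now and then, are a little off and sometimes report something else, mostly with a low value. They report only what shows in the picture. A call takes as long as a camera call. They do not tell look-alikes from the thing itself.
- models.trace(name, picture): "mask" (400x640 bool, what is visible of it) and "location" ([column, row] in pixels, amid what is visible of it).
- models.landmark_of(name, picture): "location" ([column, row] in pixels: a listed point, or the origin of a listed thing).
The state is a dict: "t": time; "joints": joint angles; "joint_velocities": joint speeds; "effort": joint torques, N m; "ee_pos": TCP position; "tcp_rot": TCP orientation; "ft_force": force on the tool from outside, world axes, zero at the start; "moment": the same for the moment, N m; "grip_width": finger opening in m; "finger_force": force on a finger pad.
Only numpy, scipy, OpenCV 4.12 (cv2) and the standard library are available. Lean on these libraries where they do the work, as an engineer would, in place of code of your own. Each camera call takes 0.05 s, during which the arm holds its last target. There are 200 camera calls.

TASK

The glass chip stack must go under pressure to bond: slide its cassette fully home against the stop at the back of the screw press, then wind the crank clockwise until the press's foot just meets the plate on the stack, and snug it up about a quarter of a turn more from there. Wind it no further, or the glass cracks; leave it clamped, let go of the crank and leave the things round the press where they are.

Things in the scene. Friction and masses are not known exactly. Their poses are not given: they have to be found in the camera images.
- press: Grey hand screw press fixed on the bench: base 170 x 164 mm, columns at y = +60 and -60 mm, bridge over them (46 mm deep, underside 120, top 148 mm up). Origin on the bench on the vertical screw axis; x points from its open front (robot side) to its back, y to its left. Platen top 30 mm up, with two guide rails along x, 9 mm high, 66 mm apart inside.
- home_stop (a point): Middle of the front face of the steel back stop (62 mm wide, 18 mm tall, foot on the platen), 45 mm behind the screw axis. The cassette's rear edge rests against it when fully home.
- crank_axis (a point): Point on the screw axis at the height of the middle of the crank handle, 194 mm above the bench. The crank turns on top of the bridge, at constant height; clockwise from above lowers the foot 20 mm a turn, and the screw holds where it is left. It turns stiffly: about 7 N at the handle, along its circle, keeps it moving slowly. The 15 mm screw stem stands at most 18 mm above this point.
- knob_center (a point): Middle of the crank's black upright handle: 21 mm across, 48 mm tall, the crank arm just under it. The handle spins freely on its pin, so a grip can keep its direction while it goes round the screw axis on a circle of 70 mm radius. At the start it is to the left, back or right of the axis as seen from the press's front, never in front.
- spindle: Screw spindle: slides on the axis, does not turn. Its origin's height is minus the distance wound down. Under it a foot (36 mm disc) on preloaded disc springs, its underside 80 mm above this origin until pressed up. When the foot meets the plate, the push the handle needs rises at once by about 1 N, then by about 2 N for each eighth of a turn, to some 12 N in all after a quarter turn.
- cassette: Loose aluminium tray, 105 x 64 x 16 mm, 0.5 to 0.8 kg, on the platen between the rails, pulled out 20 to 42 mm to the front at the start. Origin at its underside; when home this is 30 mm above the bench and within 2 mm of the screw axis. In it lies a glass stack with a steel plate (70 x 50 mm) on top. Stacks differ: the plate's top is 22 to 34 mm above the tray's underside, not measured.
- tab_center (a point): Middle of the upright pull tab at the cassette's front end: 8 mm thick along x, 40 mm wide, 34 mm tall, its lower edge 2 mm above the platen; a low tongue 30 mm wide joins it to the tray. It lies 121 mm in front of the screw axis when the cassette is home.
- petri_base: Round clear dish with paper strips, 55 mm across, 14 mm tall, on the bench to the left of the press; leave alone. Origin at its underside.
- dropper_bottle: Small dark dropper bottle, 33 mm across, 82 mm tall, on the bench to the right of the press; leave alone. Origin at its underside.
- tweezers: Steel tweezers, 120 mm long, lying to the right of the press; leave alone. Origin at the underside of their middle.
Mind the look-alikes: they are no part of the job. Of the things that look like the cassette, the largest one is meant.

How it is judged:
By the outcome, as a careful person would: the job done as asked, in the order asked, and still so for the second after the job is handed in, with the robot touching nothing.
It also fails if it takes over 72 s, if anything falls off the work surface, if the arm or the gripper's body presses on something with over 40 N, if the wrist force passes 120 N, or if a joint passes its speed limit or range.

## Working session

There is one attempt and no reset: what is moved stays moved. The work goes in short steps, Python scripts to look and compute and a tool call to move; the robot and the scene stay as the last step left them, time stands still between calls to the robot, and variables do not carry over. Pictures are saved under pics/ and viewed, at most 10 in all, crops included, and the job is handed in when it is done.

Besides the shell and the picture viewer there is one more tool, called by a JSON object that holds its "op" and its "data". apply_moves: Moves the arm, as the interface text tells. Its arguments: {"type":"object","properties":{"deltas":{"type":"array","items":{"type":"array","items":{"type":"number"}}}},"required":["deltas"]}

```bash
mkdir -p pics; cat > h.py <<'E'
import numpy as np, cv2
from workcell import telemetry, vision, robot, models
def pt(s,px,z=None,r=2):
    """world point of pixel: by depth, or by intersecting plane z"""
    K,T=s["K"],s["extrinsics"]; u,v=px
    ray=np.linalg.inv(K)@[u,v,1]
    if z is None:
        d=s["depth"][int(v)-r:int(v)+r+1,int(u)-r:int(u)+r+1]; d=np.median(d[d>0])
    else: d=(z-T[2,3])/(T[:3,:3]@ray)[2]
    return T[:3,:3]@(ray*d)+T[:3,3]
def cloud(s):
    K,T=s["K"],s["extrinsics"]; v,u=np.mgrid[:400,:640]
    d=s["depth"]; r=np.stack([u,v,np.ones_like(u)],-1)@np.linalg.inv(K).T*d[...,None]
    return r@T[:3,:3].T+T[:3,3]
E
python3 - <<'E'
from h import *
np.set_printoptions(precision=4,suppress=True)
o=telemetry.observe(); print({k:np.round(v,3) for k,v in o.items()}); print(robot.grasp_offset)
for n in("top","side"):
    s=vision.snapshot(n); cv2.imwrite(f"pics/{n}0.png",s["pixels"][...,::-1])
    print(n,s["extrinsics"])
    for k in("press","home_stop","crank_axis","knob_center","cassette","tab_center","spindle","dropper_bottle","petri_base","tweezers"):
        for d in models.landmark_of(k,s)[:3]:
            z={"crank_axis":.194,"knob_center":.194,"press":0,"cassette":.03,"tab_center":.049,"home_stop":.039}.get(k,0)
            try:q=pt(s,d["location"])
            except Exception:q=None
            print(k,round(d["score"],2),np.round(d["location"],1),"z-plane",pt(s,d["location"],z),"depth",q)
E
```

```text
{'t': np.float64(0.0), 'joints': array([-1.443,  0.259,  0.021,  1.334,  0.   ,  1.418]), 'joint_velocities': array([-0.001, -0.   , -0.001, -0.001,  0.   ,  0.001]), 'effort': array([ -0.   , -55.564,  34.453,   0.014,  -0.   ,   0.   ]), 'ee_pos': array([ 0.152, -0.528,  0.231]), 'tcp_rot': array([-3.14 , -0.   ,  0.281]), 'ft_force': array([-0.083, -0.484, -0.285]), 'moment': array([-0.015, -0.012, -0.006]), 'finger_force': np.float64(0.0), 'grip_width': np.float64(0.086)}
0.0187
top [[-0.0279 -0.9992  0.0274  0.5462]
 [-0.9996  0.0278 -0.0053  0.0628]
 [ 0.0046 -0.0275 -0.9996  1.1708]
 [ 0.      0.      0.      1.    ]]
press 0.89 [319.5 181. ] z-plane [0.6234 0.0554 0.    ] depth [0.612  0.0565 0.1732]
home_stop 0.86 [314.7 169.2] z-plane [0.6551 0.0685 0.039 ] depth [0.6426 0.0679 0.169 ]
crank_axis 0.82 [317.7 175.6] z-plane [0.6241 0.0607 0.194 ] depth [0.6233 0.0608 0.2046]
knob_center 0.44 [310.2 148.2] z-plane [0.6927 0.0774 0.194 ] depth [0.6891 0.0771 0.2181]
cassette 0.82 [384.1 228.4] z-plane [ 0.4795 -0.1267  0.03  ] depth [ 0.4788 -0.1287  0.0177]
cassette 0.79 [408
[... 1376 characters left out ...]
0557 0.03  ] depth [0.5893 0.0235 0.0583]
tab_center 0.9 [286.  247.8] z-plane [0.4746 0.0056 0.049 ] depth [0.4756 0.0138 0.0415]
tab_center 0.79 [273.3 340.5] z-plane [ 0.4065 -0.2195  0.049 ] depth [ 0.407  -0.1979  0.0176]
tab_center 0.58 [365.6 326.6] z-plane [ 0.5702 -0.2418  0.049 ] depth [ 0.5796 -0.2219  0.0182]
dropper_bottle 0.89 [397.3 253.3] z-plane [ 0.7341 -0.0427  0.    ] depth [ 0.7233 -0.0607  0.0196]
dropper_bottle 0.46 [353.9 215.5] z-plane [0.686  0.1292 0.    ] depth [0.637  0.0042 0.1041]
petri_base 0.62 [307.6 212.7] z-plane [0.5675 0.1811 0.    ] depth [0.5665 0.1769 0.0033]
tweezers 0.52 [359.4 274.3] z-plane [ 0.6227 -0.0784  0.    ] depth [ 0.6217 -0.0807  0.0027]
```

View pics/top0.png

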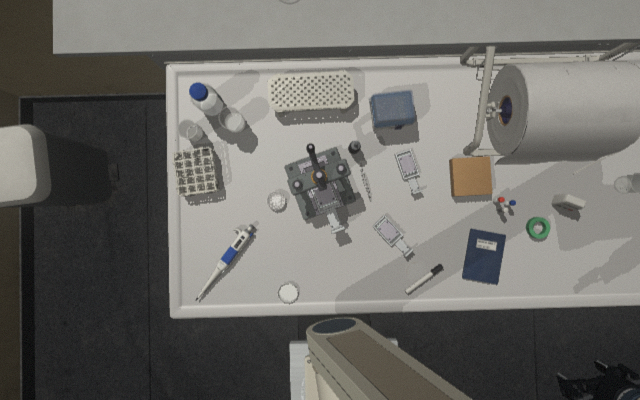

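View pics/side0.png

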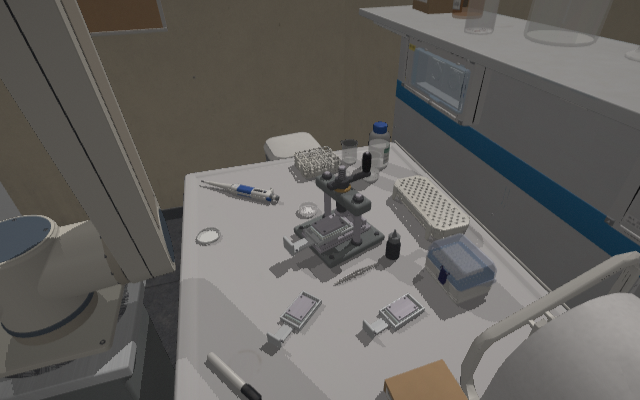

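The top picture shows the press at about (319,180), with the knob behind it at (310,148) and its cassette's tab in front at (337,228). The two smaller cassettes on the right, at (390,232) and (408,165), are decoys. The side picture agrees: tab at (286,248), knob at (366,162). Next I'll get the press yaw and the point positions from depth.

```bash
python3 - <<'E'
from h import *
np.set_printoptions(precision=4,suppress=True)
for n in("top","side"):
    s=vision.snapshot(n); P=cloud(s); X,Y,Z=P[...,0],P[...,1],P[...,2]
    near=(np.hypot(X-.624,Y-.06)<.13)&(s["depth"]>0)
    for nm,lo,hi in(("bridge",.138,.158),("base/platen",.012,.036)):
        q=P[near&(Z>lo)&(Z<hi)]
        if len(q)>20: print(n,nm,len(q),cv2.minAreaRect((q[:,:2]*1000).astype(np.float32)),np.median(q[:,2]))
    for nm,c,r,lo,hi in(("knob",(.69,.078),.03,.205,.24),("tab",(.48,.011),.035,.054,.08),("stem",(.624,.06),.02,.2,.23)):
        q=P[(np.hypot(X-c[0],Y-c[1])<r)&(Z>lo)&(Z<hi)]
        if len(q): print(n,nm,len(q),q.mean(0),"PCA",np.linalg.svd((q-q.mean(0))[:,:2])[2][0],q[:,2].max())
    for k in("cassette","tab_center","press"):
        for m in models.trace(k,s)[:3]:
            q=P[m["mask"]&(s["depth"]>0)]; 
            if np.hypot(*(np.median(q[:,:2],0)-[.56,.04]))<.15: print(n,k,m["score"],len(q),np.median(q,0),cv2.minAreaRect((q[:,:2]*1000).astype(np.float32)))
    print(n,"pose marks",[(k,pt(s,models.landmark_of(k,s)[0]["location"],z)) for k,z in(("crank_axis",.194),("knob_center",.194))])
    c=s["pixels"][130:270,250:430]; cv2.imwrite(f"pics/{n}1.png",cv2.resize(c,None,fx=4,fy=4,interpolation=cv2.INTER_CUBIC)[...,::-1])
E
```

```text
top bridge 856 ((625.2376098632812, 58.47531509399414), (46.19634246826172, 163.7525177001953), 18.693628311157227) 0.14817514949883903
top base/platen 1429 ((609.5066528320312, 64.65811157226562), (215.92877197265625, 221.18106079101562), 0.9295192956924438) 0.02268070798167976
top knob 57 [0.6909 0.0771 0.2165] PCA [ 0.0444 -0.999 ] 0.22303508050119214
top tab 44 [0.4812 0.0092 0.0651] PCA [ 0.3143 -0.9493] 0.07066134383190215
top stem 30 [0.6251 0.0586 0.2046] PCA [-0.7938  0.6082] 0.2078685355305513
top cassette 0.77 758 [0.5544 0.0288 0.0494] ((541.943603515625, 29.348093032836914), (135.94271850585938, 63.527828216552734), 20.267459869384766)
top tab_center 0.69 761 [0.554  0.0282 0.0489] ((540.87060546875, 25.606842041015625), (143.95831298828125, 63.916439056396484), 24.99105453491211)
top press 0.74 2862 [0.6229 0.0671 0.0403] ((634.298583984375, 52.92486572265625), (203.66769409179688, 180.08763122558594), 18.65593719482422)
top press 0.46 6 [ 0.5703 -0.0897  0.0012] ((604.7803955078125, -81.82421875), (80.54515075683594, 2.7084083557128906), 13.111007690429688)
top pose ma
[... 473 characters left out ...]
 [0.4807 0.0074 0.063 ] PCA [ 0.3496 -0.9369] 0.06783378198033874
side stem 28 [0.6251 0.0583 0.2042] PCA [-0.5231 -0.8523] 0.20701509094297477
side cassette 0.66 1183 [0.5627 0.0281 0.0499] ((557.3599853515625, 35.82002258300781), (171.24078369140625, 66.70111846923828), 12.071610450744629)
side tab_center 0.9 1258 [0.5616 0.0282 0.0488] ((555.0912475585938, 54.82854461669922), (172.4615020751953, 114.97966003417969), 7.736328125)
side press 0.7 3928 [0.6242 0.025  0.0543] ((645.3434448242188, 155.07521057128906), (435.21002197265625, 228.41806030273438), 73.46504211425781)
side pose marks [('crank_axis', array([0.6228, 0.0519, 0.194 ])), ('knob_center', array([ 0.603 , -0.1036,  0.194 ]))]
```

View pics/top1.png

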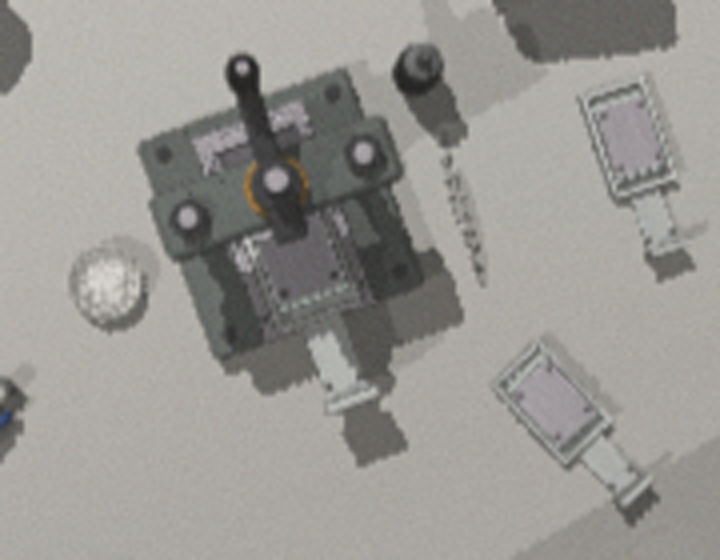

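View pics/side1.png

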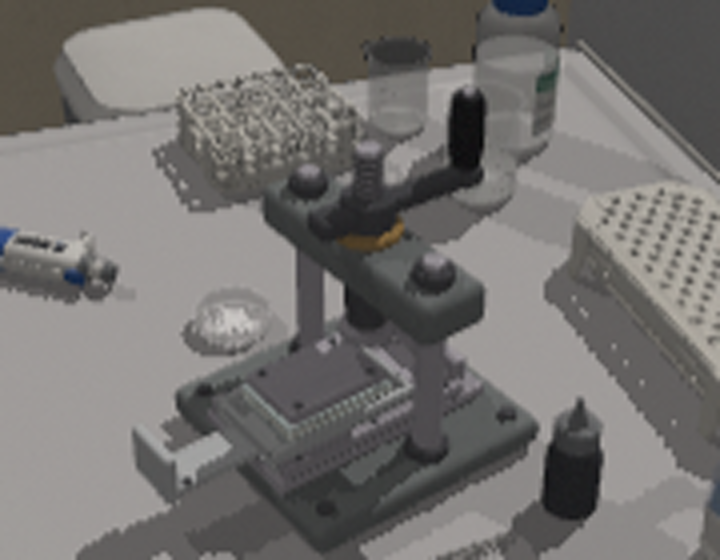

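{"op": "apply_moves", "data": {"deltas": [[35, -35, 0, 0, 0, 0, 1], [70, -70, 0, 0, 0, -1, 1], [105, -105, 0, 0, 0, -2, 1], [140, -140, 0, 0, 0, -2.6, 1], [175, -175, 0, 0, 0, -2.6, 1], [210, -210, 0, 0, 0, -2.6, 1], [245, -245, 0, 0, 0, -2.6, 1], [280, -280, 0, 0, 0, -2.6, 1], [315, -315, 0, 0, 0, -2.6, 1], [350, -350, 0, 0, 0, -2.6, 1], [385, -385, 0, 0, 0, -2.6, 1], [410, -415, 0, 0, 0, -2.6, 1]]}}

```text
t: 2.7
ee_pos: [0.3937, -0.0883, 0.2317]
tcp_rot: [3.141, -0.001, 0.326]
ft_force: [1.9, -0.6, 1.0]
grip_width: 0.0001
finger_force: 0.0
```

```bash
cat >> h.py <<'E'
YAW=np.deg2rad(18.69); AX=np.array([.6250,.0583])
def rel():
    """TCP in press frame (mm) with yaw, force in press frame"""
    o=telemetry.observe(); c,s=np.cos(YAW),np.sin(YAW); R=np.array([[c,s],[-s,c]])
    p=R@(np.array(o["ee_pos"][:2])-AX)*1000
    f=R@np.array(o["ft_force"][:2])
    return o,p,f
def go(x,y,z,yaw=YAW):
    """tool-frame delta (mm,deg) to press-frame mm target"""
    from scipy.spatial.transform import Rotation as Ro
    o,p,f=rel(); c,s=np.cos(YAW),np.sin(YAW)
    w=np.r_[AX+np.array([[c,-s],[s,c]])@[x/1e3,y/1e3],z/1e3]
    R=Ro.from_euler("xyz",o["tcp_rot"]); T=Ro.from_euler("xyz",[np.pi,0,yaw])
    print("t",round(float(o["t"]),2),"press xy",p.round(1),"z",round(o["ee_pos"][2]*1e3,1),"rot",np.round(np.degrees(o["tcp_rot"]),2),"F",f.round(2),"grip",round(float(o["grip_width"]),4))
    print("delta",(R.inv().apply(w-o["ee_pos"])*1e3).round(1),np.degrees((R.inv()*T).as_rotvec()).round(2))
E
python3 -c "
from h import *
go(-197,-1,42)"
```

```text
t 2.7 press xy [-266.1  -64.7] z 231.7 rot [ 1.7995e+02 -5.0000e-02  1.8680e+01] F [ 1.6 -1.2] grip 0.0001
delta [ 68.9 -63.9 189.7] [ 0.05 -0.05 -0.01]
```

{"op": "apply_moves", "data": {"deltas": [[25, -25, 25, 0, 0, 0, 1], [45, -45, 55, 0, 0, 0, 1], [60, -58, 90, 0, 0, 0, 1], [68, -64, 125, 0, 0, 0, 1], [68, -64, 155, 0, 0, 0, 1], [68, -64, 180, 0, 0, 0, 1], [68, -64, 189, 0, 0, 0, 1], [68, -64, 189, 0, 0, 0, 1]]}}

```text
t: 3.37
ee_pos: [0.4358, -0.0075, 0.0408]
tcp_rot: [-3.14, 0.003, 0.326]
ft_force: [-0.5, -0.2, 0.9]
grip_width: -0.0
finger_force: 0.0
```

```bash
python3 -c "
from h import *
go(-134,-1,42)"
```

```text
t 3.37 press xy [-200.3   -1.7] z 40.8 rot [-179.89    0.18   18.7 ] F [-0.49 -0.02] grip -0.0
delta [66.3 -0.7 -1.4] [-0.11  0.18  0.01]
```

{"op": "apply_moves", "data": {"deltas": [[8, -0.7, -1, 0, 0, 0, 1], [16, -0.7, -1, 0, 0, 0, 1], [22, -0.7, -1, 0, 0, 0, 1], [27, -0.7, -1, 0, 0, 0, 1], [31, -0.7, -1, 0, 0, 0, 1], [35, -0.7, -1, 0, 0, 0, 1], [39, -0.7, -1, 0, 0, 0, 1], [43, -0.7, -1, 0, 0, 0, 1], [47, -0.7, -1, 0, 0, 0, 1], [51, -0.7, -1, 0, 0, 0, 1], [54, -0.7, -1, 0, 0, 0, 1], [56, -0.7, -1, 0, 0, 0, 1]]}}

```text
t: 4.37
ee_pos: [0.4887, 0.0107, 0.0433]
tcp_rot: [-3.142, 0.003, 0.326]
ft_force: [-9.7, -2.1, 5.8]
grip_width: -0.0001
finger_force: 4.1
```

```bash
python3 -c "
from h import *
go(-134,-1,42)"
```

```text
t 4.37 press xy [-144.4   -1.4] z 43.3 rot [-1.7999e+02  1.6000e-01  1.8670e+01] F [-9.81  1.14] grip -0.0001
delta [10.4 -0.4  1.3] [-0.01  0.16 -0.02]
```

{"op": "apply_moves", "data": {"deltas": [[1.5, 0, 0, 0, 0, 0, 1], [3, 0, 0, 0, 0, 0, 1], [4, 0, 0, 0, 0, 0, 1], [4, 0, 0, 0, 0, 0, 1]]}}

```text
t: 4.7
ee_pos: [0.4924, 0.012, 0.0433]
tcp_rot: [-3.141, 0.003, 0.326]
ft_force: [-6.7, -2.2, 5.4]
grip_width: -0.0001
finger_force: 3.5
```

```bash
python3 -c "
from h import *
go(-134,-1,42)"
```

```text
t 4.7 press xy [-140.5   -1.4] z 43.3 rot [-1.7999e+02  1.6000e-01  1.8680e+01] F [-7.01  0.1 ] grip -0.0001
delta [ 6.5 -0.4  1.3] [-0.01  0.16 -0.01]
```

{"op": "apply_moves", "data": {"deltas": [[1.5, 0, 0, 0, 0, 0, 1], [3, 0, 0, 0, 0, 0, 1], [4, 0, 0, 0, 0, 0, 1], [5, 0, 0, 0, 0, 0, 1], [6, 0, 0, 0, 0, 0, 1], [6, 0, 0, 0, 0, 0, 1]]}}

```text
t: 5.2
ee_pos: [0.498, 0.0138, 0.0433]
tcp_rot: [-3.141, 0.003, 0.326]
ft_force: [-6.1, -3.0, 4.5]
grip_width: -0.0
finger_force: 3.5
```

```bash
python3 -c "
from h import *
go(-134,-1,42)"
```

```text
t 5.2 press xy [-134.5   -1.4] z 43.3 rot [-1.7999e+02  1.6000e-01  1.8670e+01] F [-6.74 -0.89] grip -0.0
delta [ 0.5 -0.4  1.3] [-0.01  0.16 -0.02]
```

{"op": "apply_moves", "data": {"deltas": [[1.5, 0, 0, 0, 0, 0, 1], [3, 0, 0, 0, 0, 0, 1], [4, 0, 0, 0, 0, 0, 1], [5, 0, 0, 0, 0, 0, 1], [5, 0, 0, 0, 0, 0, 1]]}}

```text
t: 5.62
ee_pos: [0.4981, 0.0141, 0.0431]
tcp_rot: [3.141, 0.012, 0.325]
ft_force: [-27.2, -13.7, 22.2]
grip_width: -0.0002
finger_force: 15.2
```

```bash
python3 -c "
from h import *
go(-134,-1,42)"
```

```text
t 5.62 press xy [-134.3   -1.2] z 43.1 rot [179.96   0.68  18.61] F [-30.18  -4.21] grip -0.0002
delta [ 0.4 -0.2  1.1] [ 0.04  0.68 -0.08]
```

{"op": "apply_moves", "data": {"deltas": [[-8, 0, 0, 0, 0, 0, 1], [-25, 0, 0, 0, 0, 0, 1], [-45, 0, -20, 0, 0, 0, 1], [-50, 0, -60, 0, 0, 0, 1], [-50, 0, -100, 0, 0, 0, 0], [-50, 0, -140, 0, 0, 0, -1], [-45, 0, -175, 0, 0, 0, -1], [-20, 0, -205, 0, 0, 0, -1], [15, 0, -205, 0, 0, 0, -1], [50, 0, -205, 0, 0, 0, -1], [85, 0, -205, 0, 0, 0, -1], [110, 0, -205, 0, 0, 0, -1]]}}

```text
t: 6.62
ee_pos: [0.6106, 0.0518, 0.2481]
tcp_rot: [3.142, -0.001, 0.326]
ft_force: [-0.5, -0.1, 0.6]
grip_width: 0.085
finger_force: 0.0
```

```bash
python3 - <<'E'
from h import *
s=vision.snapshot("side"); P=cloud(s); T=np.r_[AX,0]
c=s["pixels"][150:290,250:430]; cv2.imwrite("pics/s2.png",cv2.resize(c,None,fx=4,fy=4,interpolation=cv2.INTER_CUBIC)[...,::-1])
cs,sn=np.cos(YAW),np.sin(YAW); d=P[...,:2]-AX; x=(d@[cs,sn])*1e3; y=(d@[-sn,cs])*1e3; z=P[...,2]*1e3
m=(abs(y)<18)&(x>-45)&(x<-22)&(z>40)&(z<75); print("plate z",m.sum(),np.percentile(z[m],[10,50,90]) if m.any() else 0)
m=(abs(y)<18)&(x>-140)&(x<-105)&(z>55)&(z<75); print("tab top",m.sum(),x[m].mean(),y[m].mean(),z[m].mean())
m=(np.hypot(x-68,y+4.5)<25)&(z>175)&(z<225); print("knob",m.sum(),x[m].mean(),y[m].mean(),z[m].max())
go(68,-4.5,186)
E
```

```text
plate z 138 [47.22126487 60.59450848 62.41085152]
tab top 64 -121.85158581068157 -1.1585440886883887 63.0667381237362
knob 162 66.46722237873819 -6.824339516807123 220.62495352170652
t 6.67 press xy [-13.   -1.6] z 246.7 rot [-1.7997e+02 -4.0000e-02  1.8730e+01] F [-3.66  0.82] grip 0.0855
delta [81.   3.  60.8] [-0.03 -0.04  0.04]
```

View pics/s2.png

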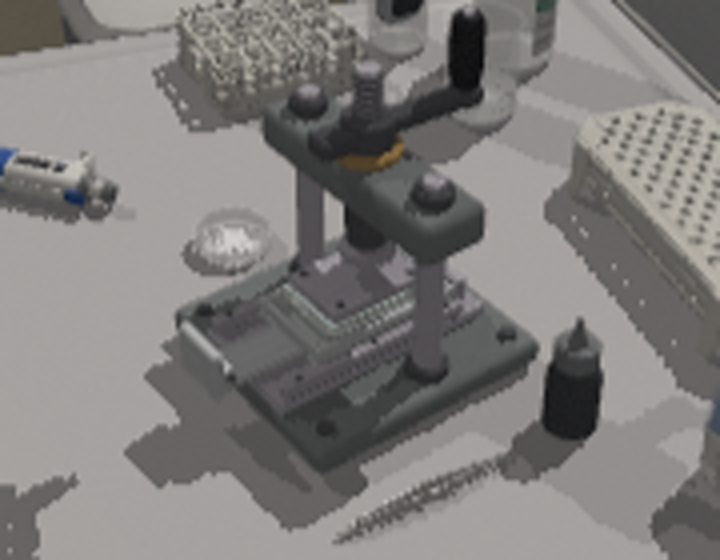

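The crop shows the cassette home: the tab at crop (207,350) sits right at the base's front edge, and the plate is under the screw. The tab also measures x = -121.9 mm, as it should. Next I'll grasp the handle.

{"op": "apply_moves", "data": {"deltas": [[28, 1, 0, 0, 0, 0, -1], [56, 2, 0, 0, 0, 0, -1], [75, 3, 0, 0, 0, 0, -1], [82, 3.3, 0, 0, 0, 0, -1], [82, 3.3, 10, 0, 0, 0, -1], [82, 3.3, 30, 0, 0, 0, -1], [82, 3.3, 50, 0, 0, 0, -1], [82, 3.3, 61, 0, 0, 0, -1], [82, 3.3, 61, 0, 0, 0, 1], [82, 3.3, 61, 0, 0, 0, 1], [82, 3.3, 61, 0, 0, 0, 1], [82, 3.3, 61, 0, 0, 0, 1]]}}

```text
t: 7.67
ee_pos: [0.6873, 0.0739, 0.1887]
tcp_rot: [3.141, -0.002, 0.326]
ft_force: [1.2, 0.5, 0.1]
grip_width: 0.0387
finger_force: 0.0
```

{"op": "apply_moves", "data": {"deltas": [[0, 0, 0, 0, 0, 0, 1], [0, 0, 0, 0, 0, 0, 1], [0, 0, 0, 0, 0, 0, 1], [0, 0, 0, 0, 0, 0, 1]]}}

```text
t: 8.0
ee_pos: [0.6872, 0.0744, 0.1887]
tcp_rot: [3.141, -0.002, 0.327]
ft_force: [-1.7, 1.4, 6.5]
grip_width: 0.0186
finger_force: 58.9
```

```bash
python3 -c "
from h import *
go(69.8,-4.9,186)
print(telemetry.observe()['finger_force'],telemetry.observe()['ft_force'])"
```

```text
t 8.0 press xy [64.1 -4.7] z 188.7 rot [ 1.7999e+02 -1.2000e-01  1.8710e+01] F [-1.11  1.87] grip 0.0186
delta [5.7 0.2 2.7] [ 0.01 -0.12  0.02]
58.86490058968775 [-1.65202805  1.41047153  6.51392157]
```

{"op": "apply_moves", "data": {"deltas": [[0, 0, 0, 0, 0, 0, 0.2], [0, 0, 0, 0, 0, 0, 0.2], [3, 0, 2, 0, 0, 0, 0.2], [5.5, 0, 4, 0, 0, 0, 0.2], [5.5, 0, 4, 0, 0, 0, 0.2], [5.5, 0, 4, 0, 0, 0, 1], [5.5, 0, 4, 0, 0, 0, 1], [5.5, 0, 4, 0, 0, 0, 1], [5.5, 0, 4, 0, 0, 0, 1], [5.5, 0, 4, 0, 0, 0, 1]]}}

```text
t: 8.83
ee_pos: [0.6921, 0.076, 0.1831]
tcp_rot: [-3.141, 0.0, 0.326]
ft_force: [0.8, 2.5, -3.7]
grip_width: 0.0194
finger_force: 58.9
```

```bash
python3 -c "
from h import *
go(69.8,-4.9,186)
print(telemetry.observe()['finger_force'],telemetry.observe()['ft_force'])"
```

```text
t 8.83 press xy [69.3 -4.8] z 183.1 rot [-1.7998e+02  1.0000e-02  1.8700e+01] F [1.59 2.11] grip 0.0194
delta [ 0.5  0.1 -2.9] [-0.02  0.01  0.01]
58.85037557221949 [ 0.82476688  2.51133862 -3.73156148]
```

```bash
cat >> h.py <<'E'
def crank(step,n,R=70.,c=(0,0),hold=0):
    """report crank angle phi (clockwise), tangential/radial force on handle; rows onward"""
    o,p,f=rel(); q=np.array([p[0]-c[0],-(p[1]-c[1])]); ph=np.arctan2(q[1],q[0])
    F=-np.array([f[0],-f[1]]); t=np.array([-np.sin(ph),np.cos(ph)]); r=q/np.hypot(*q)
    print("t %.2f phi %.1f r %.1f z %.1f Ft %.2f Fr %.2f Fz %.1f w %.4f ff %.0f yaw %.2f"%(o["t"],np.degrees(ph),np.hypot(*q),o["ee_pos"][2]*1e3,F@t,F@r,o["ft_force"][2],o["grip_width"],o["finger_force"],np.degrees(o["tcp_rot"][2])))
    if n: print([[float(v) for v in np.round(R*np.array([np.cos(a),np.sin(a)])-q,1)] for a in ph+np.radians(step)*np.arange(1,n+1)])
E
python3 -c "
from h import *
crank(6,12)"
```

```text
t 8.83 phi 4.0 r 69.4 z 183.1 Ft 2.22 Fr -1.44 Fz -3.7 w 0.0194 ff 59 yaw 18.70
[[-0.3, 7.3], [-2.0, 14.5], [-4.3, 21.4], [-7.4, 28.0], [-11.2, 34.3], [-15.6, 40.2], [-20.6, 45.5], [-26.1, 50.3], [-32.1, 54.5], [-38.5, 58.1], [-45.3, 61.0], [-52.3, 63.1]]
```

{"op": "apply_moves", "data": {"deltas": [[-0.9, 7.3, 0, 0, 0, 0, 1], [-2.5, 14.4, 0, 0, 0, 0, 1], [-4.9, 21.3, 0, 0, 0, 0, 1], [-8, 28, 0, 0, 0, 0, 1], [-11.8, 34.2, 0, 0, 0, 0, 1], [-16.2, 40.1, 0, 0, 0, 0, 1]]}}

```text
t: 9.33
ee_pos: [0.6898, 0.0335, 0.183]
tcp_rot: [-3.14, -0.001, 0.327]
ft_force: [1.8, 6.7, -2.7]
grip_width: 0.0191
finger_force: 59.1
```

```bash
python3 -c "
from h import *
crank(6,12)"
```

```text
t 9.33 phi 39.7 r 69.4 z 183.0 Ft 6.90 Fr 0.76 Fz -2.7 w 0.0191 ff 59 yaw 18.74
[[-4.5, 5.8], [-10.0, 10.6], [-16.0, 14.8], [-22.4, 18.4], [-29.1, 21.3], [-36.1, 23.5], [-43.3, 25.0], [-50.6, 25.6], [-57.9, 25.6], [-65.2, 24.7], [-72.3, 23.1], [-79.3, 20.8]]
```

{"op": "apply_moves", "data": {"deltas": [[-4.5, 5.8, 0, 0, 0, 0, 1], [-10, 10.6, 0, 0, 0, 0, 1], [-16, 14.8, 0, 0, 0, 0, 1], [-22.4, 18.4, 0, 0, 0, 0, 1], [-29.1, 21.3, 0, 0, 0, 0, 1], [-36.1, 23.5, 0, 0, 0, 0, 1], [-43.3, 25, 0, 0, 0, 0, 1], [-50.6, 25.6, 0, 0, 0, 0, 1], [-57.9, 25.6, 0, 0, 0, 0, 1], [-65.2, 24.7, 0, 0, 0, 0, 1], [-72.3, 23.1, 0, 0, 0, 0, 1], [-79.3, 20.8, 0, 0, 0, 0, 1]]}}

```text
t: 10.33
ee_pos: [0.6218, -0.0117, 0.183]
tcp_rot: [-3.14, -0.002, 0.327]
ft_force: [7.2, 7.0, -5.7]
grip_width: 0.019
finger_force: 58.8
```

```bash
python3 -c "
from h import *
crank(6,12)"
```

```text
t 10.33 phi 111.3 r 70.1 z 183.0 Ft 6.92 Fr 7.31 Fz -5.7 w 0.0190 ff 59 yaw 18.73
[[-6.7, -3.1], [-13.0, -6.8], [-18.9, -11.1], [-24.3, -16.0], [-29.2, -21.5], [-33.5, -27.4], [-37.1, -33.8], [-40.0, -40.5], [-42.3, -47.5], [-43.8, -54.7], [-44.5, -62.0], [-44.5, -69.3]]
```

{"op": "apply_moves", "data": {"deltas": [[-6.5, -3.8, 0, 0, 0, 0, 1], [-12.5, -7.8, 0, 0, 0, 0, 1], [-18.2, -12, 0, 0, 0, 0, 1], [-23.5, -16.8, 0, 0, 0, 0, 1], [-28.4, -22.2, 0, 0, 0, 0, 1], [-32.7, -28, 0, 0, 0, 0, 1], [-36.3, -34.3, 0, 0, 0, 0, 1], [-39.2, -41, 0, 0, 0, 0, 1], [-41.4, -47.9, 0, 0, 0, 0, 1], [-42.9, -55, 0, 0, 0, 0, 1], [-43.6, -62.2, 0, 0, 0, 0, 1], [-43.6, -69.3, 0, 0, 0, 0, 1]]}}

```text
t: 11.33
ee_pos: [0.5575, 0.0378, 0.183]
tcp_rot: [3.139, 0.001, 0.325]
ft_force: [1.7, -6.9, -4.8]
grip_width: 0.0191
finger_force: 59.2
```

```bash
python3 -c "
from h import *
crank(6,12)"
```

```text
t 11.33 phi -178.2 r 70.5 z 183.0 Ft 7.07 Fr -0.36 Fz -4.8 w 0.0191 ff 59 yaw 18.61
[[1.1, -7.3], [2.5, -14.5], [4.6, -21.5], [7.4, -28.3], [11.0, -34.7], [15.1, -40.7], [19.9, -46.2], [25.3, -51.3], [31.1, -55.7], [37.4, -59.5], [44.0, -62.6], [50.9, -65.0]]
```

{"op": "apply_moves", "data": {"deltas": [[0.6, -7.3, 0, 0, 0, 0, 1], [2, -14.5, 0, 0, 0, 0, 1], [4.1, -21.5, 0, 0, 0, 0, 1], [7, -28.2, 0, 0, 0, 0, 1], [10.5, -34.5, 0, 0, 0, 0, 1], [14.7, -40.4, 0, 0, 0, 0, 1]]}}

```text
t: 11.83
ee_pos: [0.5581, 0.0809, 0.183]
tcp_rot: [3.139, 0.002, 0.325]
ft_force: [-1.2, -7.5, -4.0]
grip_width: 0.0193
finger_force: 59.4
```

```bash
python3 -c "
from h import *
crank(6,6,c=(-.5,.3))"
```

```text
t 11.83 phi -142.6 r 70.0 z 183.0 Ft 7.50 Fr 1.23 Fz -4.0 w 0.0193 ff 59 yaw 18.62
[[4.8, -5.6], [10.1, -10.6], [15.9, -15.1], [22.1, -18.9], [28.7, -22.1], [35.6, -24.5]]
```

{"op": "apply_moves", "data": {"deltas": [[4.8, -5.6, 0, 0, 0, 0, 1], [10.1, -10.6, 0, 0, 0, 0, 1], [15.9, -15.1, 0, 0, 0, 0, 1], [22.1, -18.9, 0, 0, 0, 0, 1], [28.7, -22.1, 0, 0, 0, 0, 1]]}}

```text
t: 12.25
ee_pos: [0.578, 0.111, 0.183]
tcp_rot: [3.139, 0.003, 0.325]
ft_force: [-2.0, -8.0, -2.1]
grip_width: 0.019
finger_force: 59.5
```

```bash
python3 -c "
from h import *
crank(6,6,c=(-.5,.3))"
```

```text
t 12.25 phi -112.7 r 70.2 z 183.0 Ft 6.82 Fr 4.71 Fz -2.1 w 0.0190 ff 59 yaw 18.63
[[7.0, -2.3], [14.1, -4.1], [21.3, -5.1], [28.7, -5.3], [36.0, -4.7], [43.2, -3.4]]
```

{"op": "apply_moves", "data": {"deltas": [[3.3, -1.3, 0, 0, 0, 0, 1], [6.8, -2.5, 0, 0, 0, 0, 1], [10.3, -3.5, 0, 0, 0, 0, 1], [13.9, -4.3, 0, 0, 0, 0, 1], [17.5, -4.9, 0, 0, 0, 0, 1], [21.1, -5.3, 0, 0, 0, 0, 1]]}}

```text
t: 12.75
ee_pos: [0.5958, 0.1225, 0.183]
tcp_rot: [3.14, 0.004, 0.325]
ft_force: [-6.0, -7.0, 0.0]
grip_width: 0.0191
finger_force: 59.7
```

```bash
python3 -c "
from h import *
crank(3,6,c=(-.5,.3))
import time
s=vision.snapshot('side'); c=s['pixels'][170:270,280:400]; cv2.imwrite('pics/s3.png',cv2.resize(c,None,fx=6,fy=6,interpolation=cv2.INTER_CUBIC)[...,::-1])"
```

```text
t 12.75 phi -95.4 r 70.2 z 183.0 Ft 8.38 Fr 3.97 Fz 0.0 w 0.0191 ff 60 yaw 18.63
[[3.7, -0.1], [7.3, -0.1], [11.0, -0.0], [14.6, 0.3], [18.3, 0.8], [21.9, 1.5]]
```

View pics/s3.png

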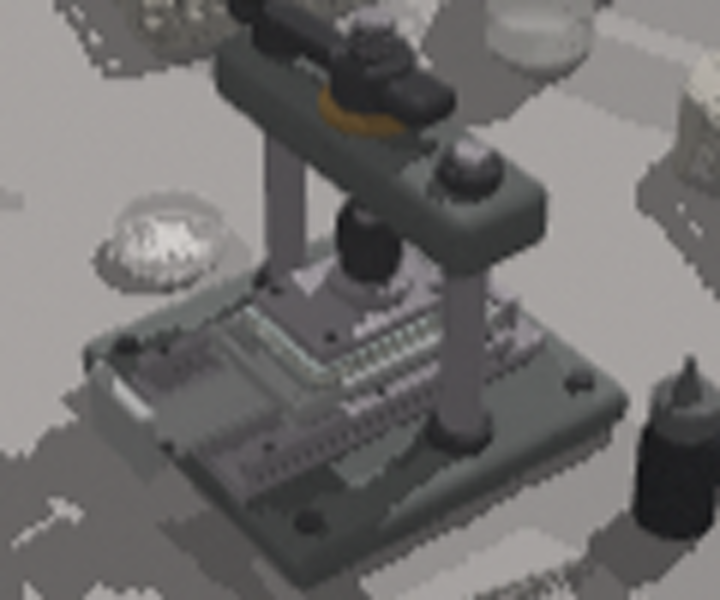

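The crop shows the foot disc at (370,285), at or just above the plate, and the push has begun to rise. I'll continue in small steps, sampling the force.

{"op": "apply_moves", "data": {"deltas": [[3.7, -0.1, 0, 0, 0, 0, 1], [7.3, -0.1, 0, 0, 0, 0, 1], [11, 0, 0, 0, 0, 0, 1]]}}

```text
t: 13.05
ee_pos: [0.606, 0.1261, 0.183]
tcp_rot: [3.14, 0.004, 0.325]
ft_force: [-8.0, -6.0, 0.2]
grip_width: 0.0192
finger_force: 59.7
```

```bash
python3 -c "
from h import *
crank(3,6,c=(-.5,.3))"
```

```text
t 13.05 phi -86.6 r 70.1 z 183.0 Ft 9.34 Fr 3.64 Fz 0.2 w 0.0192 ff 60 yaw 18.63
[[3.6, 0.5], [7.3, 1.0], [10.9, 1.7], [14.4, 2.5], [17.9, 3.6], [21.4, 4.9]]
```

{"op": "apply_moves", "data": {"deltas": [[3.6, 0.5, 0, 0, 0, 0, 1], [7.3, 1, 0, 0, 0, 0, 1], [10.9, 1.6, 0, 0, 0, 0, 1]]}}

```text
t: 13.3
ee_pos: [0.6166, 0.1281, 0.1829]
tcp_rot: [3.14, 0.005, 0.325]
ft_force: [-8.4, -7.3, 0.6]
grip_width: 0.0194
finger_force: 59.8
```

```bash
python3 -c "
from h import *
crank(3,6,c=(-.5,.3))"
```

```text
t 13.30 phi -77.7 r 70.2 z 182.9 Ft 9.16 Fr 6.37 Fz 0.6 w 0.0194 ff 60 yaw 18.64
[[3.5, 1.0], [7.0, 2.1], [10.5, 3.3], [13.9, 4.7], [17.2, 6.3], [20.4, 8.1]]
```

{"op": "apply_moves", "data": {"deltas": [[3.5, 1.6, 0, 0, 0, 0, 1], [6.9, 2.9, 0, 0, 0, 0, 1], [10.2, 4.3, 0, 0, 0, 0, 1]]}}

```text
t: 13.55
ee_pos: [0.6274, 0.1284, 0.183]
tcp_rot: [-3.141, 0.004, 0.326]
ft_force: [-9.2, 0.3, 2.1]
grip_width: 0.0191
finger_force: 59.9
```

```bash
python3 -c "
from h import *
crank(3,6,c=(-.5,.3),R=69.5)"
```

```text
t 13.55 phi -68.9 r 70.0 z 183.0 Ft 9.16 Fr 0.10 Fz 2.1 w 0.0191 ff 60 yaw 18.69
[[3.2, 1.9], [6.4, 3.5], [9.6, 5.2], [12.7, 7.1], [15.7, 9.2], [18.6, 11.4]]
```

{"op": "apply_moves", "data": {"deltas": [[3.3, 1.6, 0, 0, 0, 0, 1], [6.6, 3.2, 0, 0, 0, 0, 1], [9.8, 5, 0, 0, 0, 0, 1]]}}

```text
t: 13.8
ee_pos: [0.6381, 0.1271, 0.183]
tcp_rot: [-3.14, 0.004, 0.327]
ft_force: [-9.9, 1.2, 0.4]
grip_width: 0.0193
finger_force: 59.9
```

```bash
python3 -c "
from h import *
crank(3,6,c=(-.5,.3),R=70)"
```

```text
t 13.80 phi -60.0 r 70.0 z 183.0 Ft 9.97 Fr 0.75 Fz 0.4 w 0.0193 ff 60 yaw 18.71
[[3.1, 1.9], [6.1, 4.0], [9.0, 6.2], [11.8, 8.6], [14.5, 11.1], [17.0, 13.8]]
```

{"op": "apply_moves", "data": {"deltas": [[3.1, 1.9, 0, 0, 0, 0, 1], [6.1, 4, 0, 0, 0, 0, 1], [9, 6.2, 0, 0, 0, 0, 1]]}}

```text
t: 14.05
ee_pos: [0.6486, 0.1242, 0.183]
tcp_rot: [-3.14, 0.005, 0.327]
ft_force: [-11.4, 0.5, 1.9]
grip_width: 0.0194
finger_force: 60.0
```

```bash
python3 -c "
from h import *
crank(3,6,c=(-.5,.3),R=70)"
```

```text
t 14.05 phi -51.2 r 70.1 z 183.0 Ft 10.85 Fr 3.49 Fz 1.9 w 0.0194 ff 60 yaw 18.71
[[2.8, 2.4], [5.4, 4.9], [8.0, 7.6], [10.3, 10.4], [12.6, 13.3], [14.7, 16.3]]
```

{"op": "apply_moves", "data": {"deltas": [[2.7, 2.4, 0, 0, 0, 0, 1], [5.2, 4.9, 0, 0, 0, 0, 1], [7.6, 7.6, 0, 0, 0, 0, 1]]}}

```text
t: 14.3
ee_pos: [0.6582, 0.1198, 0.183]
tcp_rot: [-3.139, 0.004, 0.327]
ft_force: [-10.5, 3.9, -0.1]
grip_width: 0.0191
finger_force: 60.0
```

```bash
python3 -c "
from h import *
crank(3,7,c=(-.5,.3),R=70)"
```

```text
t 14.30 phi -42.5 r 70.1 z 183.0 Ft 11.09 Fr 1.65 Fz -0.1 w 0.0191 ff 60 yaw 18.72
[[2.4, 2.8], [4.6, 5.7], [6.7, 8.7], [8.7, 11.8], [10.4, 15.0], [12.1, 18.3], [13.5, 21.7]]
```

{"op": "apply_moves", "data": {"deltas": [[2.3, 2.8, 0, 0, 0, 0, 1], [4.5, 5.7, 0, 0, 0, 0, 1], [6.6, 8.7, 0, 0, 0, 0, 1], [8.6, 11.8, 0, 0, 0, 0, 1]]}}

```text
t: 14.63
ee_pos: [0.6699, 0.1117, 0.183]
tcp_rot: [-3.139, 0.004, 0.327]
ft_force: [-11.1, 5.3, 1.4]
grip_width: 0.0193
finger_force: 60.1
```

```bash
python3 -c "
from h import *
crank(3,7,c=(-.5,.3),R=70)"
```

```text
t 14.63 phi -30.8 r 70.1 z 183.0 Ft 11.87 Fr 3.22 Fz 1.4 w 0.0193 ff 60 yaw 18.74
[[1.7, 3.2], [3.4, 6.5], [4.8, 9.9], [6.1, 13.3], [7.2, 16.8], [8.1, 20.4], [8.8, 24.0]]
```

{"op": "apply_moves", "data": {"deltas": [[1.7, 3.2, 0, 0, 0, 0, 1], [3.3, 6.5, 0, 0, 0, 0, 1], [4.7, 9.8, 0, 0, 0, 0, 1], [5.2, 11, 0, 0, 0, 0, 1]]}}

```text
t: 14.97
ee_pos: [0.6785, 0.1031, 0.183]
tcp_rot: [-3.138, 0.004, 0.327]
ft_force: [-11.2, 6.4, 1.5]
grip_width: 0.0191
finger_force: 60.2
```

```bash
python3 -c "
from h import *
crank(3,1,c=(-.5,.3),R=70)"
```

```text
t 14.97 phi -20.8 r 70.1 z 183.0 Ft 12.09 Fr 4.55 Fz 1.5 w 0.0191 ff 60 yaw 18.74
[[1.1, 3.5]]
```

{"op": "apply_moves", "data": {"deltas": [[-0.5, -1, 0, 0, 0, 0, 0.3], [-0.5, -1, 0, 0, 0, 0, 0], [-0.5, -1, 0, 0, 0, 0, 0], [-0.5, -1, 0, 0, 0, 0, 0], [-0.5, -1, -15, 0, 0, 0, 0], [-0.5, -1, -40, 0, 0, 0, 0], [-0.5, -1, -70, 0, 0, 0, 0], [-0.5, -1, -90, 0, 0, 0, 0], [-0.5, -1, -90, 0, 0, 0, 0]]}}

```text
t: 15.72
ee_pos: [0.6812, 0.1028, 0.2785]
tcp_rot: [3.139, -0.007, 0.326]
ft_force: [0.3, -0.3, 1.0]
grip_width: 0.0428
finger_force: 0.0
```

```bash
python3 - <<'E'
from h import *
crank(3,0)
s=vision.snapshot("side"); P=cloud(s)
c=s["pixels"][130:270,250:430]; cv2.imwrite("pics/s4.png",cv2.resize(c,None,fx=4,fy=4,interpolation=cv2.INTER_CUBIC)[...,::-1])
cs,sn=np.cos(YAW),np.sin(YAW); d=P[...,:2]-AX; x=(d@[cs,sn])*1e3; y=(d@[-sn,cs])*1e3; z=P[...,2]*1e3
m=(abs(y)<18)&(x>-140)&(x<-105)&(z>55)&(z<75); print("tab",x[m].mean())
m=(np.hypot(x-65,y-25)<28)&(z>178)&(z<225); print("knob",m.sum(),x[m].mean(),y[m].mean(),np.degrees(np.arctan2(-y[m].mean(),x[m].mean())))
E
```

```text
t 15.72 phi -19.7 r 71.7 z 278.5 Ft -0.42 Fr -0.02 Fz 1.0 w 0.0428 ff 0 yaw 18.68
tab -122.02934611438148
knob 149 62.18959690188524 21.5331029830651 -19.098374596494608
```

View pics/s4.png

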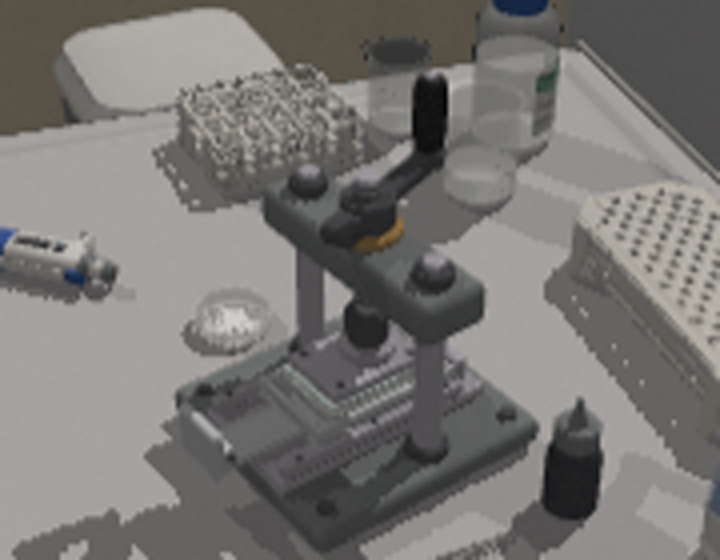

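The picture shows the foot (368,345) down on the plate, the tab (210,435) still at the home position, and the handle (432,110) free of the gripper. The bottle and dish have not moved. I'll hand the job in.

```bash
python3 -c "
from h import *
print(robot.finish_job())"
```

```text
the job is handed in; nothing more can be done
None
```

The job is handed in: the cassette sits home against the stop, and the press is wound roughly a quarter turn (about 85–90°) past the contact point I judged from the rise in push (12.1 N at the end). The crank is released and nothing around the press was touched; no verdict came back.

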